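Put three mixed-up heat sinks back on their own boards

TASK

The three heat sinks have been left on the wrong circuit boards. Change them round, using the empty rubber mat as a free spot, so that each sits upright on the board whose chip cover has its own shape: square sink on the square one, long on the long, round on the round, each centred and lined up with its chip cover. Set them down, do not drop them, and leave the spool, jar and screwdriver where they are.

Things in the scene. Friction and masses are not known exactly. Their poses are not given: they have to be found in the camera images.
- square_sink_mid (a point): Square heat sink, bare aluminium block with upright fins, 46 x 46 mm in plan, 40 mm tall, about 0.16 kg, loose. The point is its centre (20 mm above its flat underside); z up, x along the fins.
- long_sink_mid (a point): Long heat sink, bare aluminium bar with upright fins, 88 mm (its x axis) x 30 mm (its y axis) in plan, 40 mm tall, about 0.16 kg, loose. The point is its centre (20 mm above its flat underside); z up.
- round_sink_mid (a point): Round heat sink, bare aluminium cylinder with stacked ring fins, 44 mm diameter, 40 mm tall, about 0.14 kg, loose. The point is its centre (20 mm above its flat underside); z up.
- square_board: Square green circuit board, 102 x 102 mm, fixed to the bench. In its middle a flat square steel chip cover, 50 x 50 mm with sides along the board's x and y, on which the sink sits. Origin: centre, at bench height; chip cover's top is 13 mm above it, board's top face 9 mm, small components up to 12 mm; z up.
- long_board: Oblong green circuit board, 132 mm (x) x 72 mm (y), fixed to the bench. In its middle a flat oblong steel chip cover, 84 mm (x) x 32 mm (y), on which the sink sits. Origin: centre, at bench height; chip cover's top is 13 mm above it, board's top face 9 mm, small components up to 12 mm; z up.
- round_board: Round green circuit board, 110 mm diameter, fixed to the bench. In its middle a flat round steel chip cover, 48 mm diameter, on which the sink sits. Origin: centre, at bench height; chip cover's top is 13 mm above it, board's top face 9 mm, small components up to 12 mm; z up.
- rest_mat: Empty square black rubber mat, 100 x 100 mm, 4 mm thick, fixed to the bench: a free spot where a sink may be parked. Origin: centre of its underside, at bench height.
- spool: Bystander: small grey spool, 52 mm diameter, 36 mm tall, standing loose on the bench. Origin: centre of its underside.
- jar: Bystander: small closed jar, 40 mm diameter, 45 mm tall, standing loose on the bench. Origin: centre of its underside.
- driver: Bystander: screwdriver with black handle, about 150 mm long, lying loose on the bench along its x axis. Origin: middle of its length, at the bench surface.

How it is judged:
By the outcome, as a careful person would: the job done as asked, in the order asked, and still so for the second after the job is handed in, with the robot touching nothing.
It also fails if it takes over 99 s, if anything falls off the work surface, if the arm or the gripper's body presses on something with over 40 N, if the wrist force passes 120 N, or if a joint passes its speed limit or range.

ROBOT

A 6-joint arm with a two-finger parallel gripper is mounted at the origin on the work surface. World frame = base frame: x ahead of the robot, y to its left, z up, the work surface at z = 0. Lengths are in mm, angles in degrees, forces in N, time in s.
With the tool pointing down it reaches from about 325 to 850 mm from the base axis. Payload 15.5 kg.
Tool frame: the origin (TCP) lies midway between the tips of the shut fingers; the grasp point (between the pads) lies 19 mm behind it (r.grasp_offset is the distance from the TCP to the grasp point, in mm); z points along the fingers, y is the line along which they close (so a half turn about z gives the same grasp; the last joint's range is limited). The gripper opens to 91 mm and grips with 3 to 60 N. Pads are 32 mm wide; open, the fingers measure 118 mm over their backs; the gripper's body (76 mm by 178 mm) begins 60 mm behind the grasp point.
Start: joints at [65.919, 28.281, 77.091, -0, 74.628, -5.472], TCP at [199.445, 592.324, 213.915] pointing down, gripper open.
Joint ranges: [-166.48, 166.48], [-47.26, 123.95], [12.59, 153.08], [-70.14, 250.14], [6.76, 159.57], [-176.63, 176.63]. Speed limits (degrees/s): [108.29, 108.29, 147.25, 172.46, 172.46, 172.46].

INTERFACE

Orientations are given as [roll, pitch, yaw] about the fixed x, y, z axes, in that order (R = Rz(yaw) Ry(pitch) Rx(roll)).
In Python, from workcell import r, viewer, finish_job, finder gives the robot as it stands.
- The arm moves only by the tool arm_command, never from a script. Its argument "increments" is a list of rows, each a list of 7 numbers: the finger opening in mm, from 0 to 91.2, then the shift along the tool's x, y, z in mm, then the turn, a rotation vector about the tool's x, y, z in degrees. In form: [[grip, dx, dy, dz, wx, wy, wz], ...]. A call has exactly 5 rows; each row shifts and turns the commanded pose from where the row before left it, along the tool's axes as they then stand; what a row does not reach is not made up. A row lasts 1/10 s, in which the tool goes at most 50 mm and 8.59 degrees, less where a joint would pass 70% of its speed; a pose out of reach is approached as far as the arm can. A call is refused whole if a number of a shift passes 50 or a number of a turn 8.59, either way. A call with a gripper value outside its range is refused whole. The fingers move at their own pace and stop on an object; "squeeze" is the grip in N (left out, the last holds). Time passes only in rows, so rows that do not move let the fingers close, or fill a call up. It gives the time, the measured TCP pose, the force, the opening and the grip force at its end, in the units of the state.
- r.sense(): the state, without advancing time (a new reading comes with each control period).
- viewer.snapshot(name): name is "scene" or "top" or "wrist"; returns a dict with "color" (480x640x3 uint8, red, green, blue), "range_z" (480x640 float32, mm along the optical axis (not along the pixel's ray), 0 where there is no reading), "camera_matrix" (3x3 intrinsics, pixels), "distortion" ([k1, k2, p1, p2, k3] as OpenCV has them; the pictures are not rectified), "rvec" (rotation vector, rad) and "tvec" (3), from world to camera coordinates, as OpenCV has them; the wrist camera has in their place "tool_from_camera" (4x4, takes a point from camera to tool coordinates, whose origin is the TCP and whose axes are the flange's). Camera axes: x right, y down, z forward; pixel columns grow to the right and rows downward; lengths in mm; the calibration is good to about 2 mm. A picture is of the moment at which its call begins: read the wrist's pose just before it.
- finish_job(): hands the job in; it is judged then, once.
Trained networks look in a picture, given as the dict that the camera call returned (one of the last four; its "shot" number tells which), for a name from the list of things; names that differ only in an ending like _2 or _b are one class to them, and where a whole thing is asked for, a point or a joint stands for the part that bears it (a point fixed in the world has none). Each returns a list of dicts, best first, with "conf" (0 to 1); they miss things now and then, are a little off and sometimes report something else, mostly with a low value. They report only what shows in the picture. A call takes as long as a camera call.
- finder.trace(target, picture): "pixels" (480x640 bool, what is visible of it) and "pixel" ([column, row] in pixels, amid what is visible of it).
The state is a dict: "t": time; "joint_pos": joint angles; "qd": joint speeds; "effort": joint torques, N m; "eef_pos": TCP position; "ee_rot": TCP orientation; "wrist_force": force on the tool from outside, world axes, zero at the start; "ft_torque": the same for the moment, N m; "width": opening from 0.0 (shut) to 1.0 (fully open); "grasp_force": force on a finger pad.
Only numpy, scipy, OpenCV 4.12 (cv2) and the standard library are available. Lean on these libraries where they do the work, as an engineer would, in place of code of your own. Each camera call takes 0.05 s, during which the arm holds its last target. There are 200 camera calls.

## Working session

There is one attempt and no reset: what is moved stays moved. The work goes in short steps, Python scripts to look and compute and a tool call to move; the robot and the scene stay as the last step left them, time stands still between calls to the robot, and variables do not carry over. Pictures are saved under pics/ and viewed, at most 14 in all, crops included, and the job is handed in when it is done.

Besides the shell and the picture viewer there is one more tool, called after "Emit:" as name(argument=value, ...), one argument or row to a line, values as JSON. arm_command: Moves the arm, as the interface text tells. Its arguments: {"type":"object","properties":{"increments":{"type":"array"},"squeeze":{"type":"number"}},"required":["increments"]}

```bash
mkdir -p pics; ls; cat > h.py <<'E'
import numpy as np, cv2
from workcell import r, viewer, finish_job, finder
from scipy.spatial.transform import Rotation as Rn
def cloud(p, s=None):
    K,D=np.array(p["camera_matrix"]),np.array(p["distortion"])
    v,u=np.mgrid[0:480,0:640]
    uv=np.stack([u,v],-1).reshape(-1,1,2).astype(float)
    n=cv2.undistortPoints(uv,K,D).reshape(480,640,2)
    z=p["range_z"]; P=np.dstack([n*z[...,None],z])
    if "rvec" in p:
        R=cv2.Rodrigues(np.array(p["rvec"],float))[0]; t=np.array(p["tvec"]).ravel()
        W=(P-t)@R
    else:
        T=np.array(p["tool_from_camera"]); P=P@T[:3,:3].T+T[:3,3]
        R=Rn.from_euler('xyz',s["ee_rot"],degrees=True).as_matrix(); W=P@R.T+np.array(s["eef_pos"])
    W[z<=0]=np.nan
    return W
def save(p,n): cv2.imwrite(f"pics/{n}.png",p["color"][...,::-1])
E
python3 - <<'E'
from h import *
s=r.sense(); print(s)
for c in ["top","scene"]:
    p=viewer.snapshot(c); save(p,c); W=cloud(p)
    for n in ["square_sink_mid","long_sink_mid","round_sink_mid","square_board","long_board","round_board","rest_mat","spool","jar","driver"]:
        for d in finder.trace(n,p)[:2]:
            m=d["pixels"]; q=W[m]; q=q[~np.isnan(q[:,0])]
            if len(q)<10: print(n,'few');continue
            zt=np.percentile(q[:,2],95)
            top=q[q[:,2]>zt-4]
            (cx,cy),sz,a=cv2.minAreaRect(top[:,:2].astype(np.float32))
            print(c,n,round(d["conf"],2),np.round(d["pixel"]),m.sum(),"z",np.round(np.percentile(q[:,2],[5,50,95]),1),"rect",np.round([cx,cy,*sz,a],1),"med",np.round(np.median(top,0),1))
E
```

```text
pics
{'t': 0.0, 'joint_pos': array([ 6.59193680e+01,  2.83150953e+01,  7.71281722e+01, -1.57015578e-03,
        7.46274286e+01, -5.46999419e+00]), 'qd': array([-0.05102019,  0.05694361,  0.07169703, -0.10737123, -0.11868901,
        0.00057224]), 'effort': array([ 5.43167931e-03, -8.78851819e+01, -3.81877506e+01,  7.09200790e-02,
        5.29302412e-02, -5.63666106e-05]), 'eef_pos': array([199.28921354, 591.96872485, 213.32981534]), 'ee_rot': array([-1.79929482e+02, -5.23249727e-03,  1.61389776e+02]), 'wrist_force': array([-0.34055118,  0.34457107,  0.85113065]), 'ft_torque': array([-0.02188707,  0.01571144, -0.01205266]), 'grasp_force': 0.0, 'width': 0.9986596582156052}
top square_sink_mid 0.93 [194. 265.] 623 z [19.8 48.5 54.9] rect [507.3 279.3  46.1  45.7  74.5] med [506.3 280.7  52.9]
top long_sink_mid 0.78 [392. 193.] 827 z [16.4 47.8 54.8] rect [ 652.8 -127.6   87.4   31.2   19. ] med [ 651.9 -127.9   52.8]
top long_sink_mid 0.54 [202. 276.] 1564 z [ 5.7  9.7 14.1] rect [504.1 275.8  71.2 132.2  86.6] med [486.7 273.8  11.7]
top round_sink_mid 0.94 [471. 293.] 470 z [20.2 51.8
[... 1998 characters left out ...]
.3]
scene rest_mat 0.34 [174. 301.] 1749 z [ 6.1  9.3 13.3] rect [ 449.3 -287.2  100.8  101.8   64.4] med [ 458.5 -289.9   10.9]
scene spool 0.87 [299. 211.] 574 z [ 2.6 34.8 38.2] rect [463.2  27.2  48.   51.   39. ] med [463.7  27.7  36.1]
scene jar 0.92 [462. 214.] 428 z [ 4.3 38.3 47. ] rect [686.4 291.2  34.1  35.3  21.6] med [686.9 290.7  45.4]
scene jar 0.48 [171. 301.] 1796 z [ 6.2  9.3 13.2] rect [ 449.6 -287.2  100.4  102.8   63.8] med [ 458.4 -289.4   10.8]
scene driver 0.96 [248. 233.] 525 z [ 0.8 20.9 26.2] rect [424.9 -95.1  75.   21.   22.7] med [423.6 -95.   24.1]
scene driver 0.49 [396. 161.] 627 z [15.6 46.8 54.6] rect [507.6 277.3  45.4  45.1  76. ] med [509.8 276.9  52.9]
```

View pics/top.png

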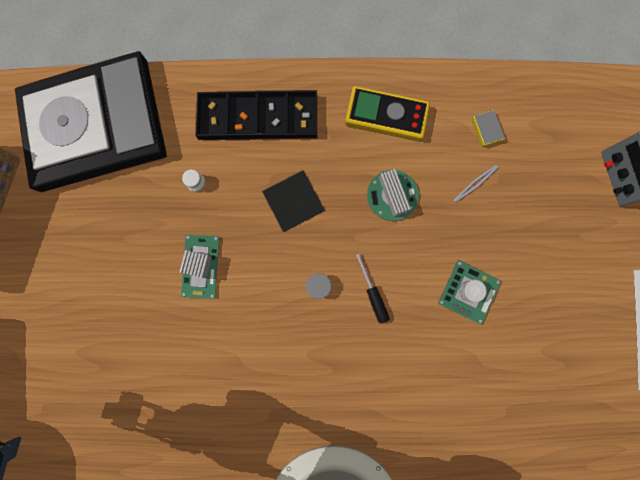

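View pics/scene.png

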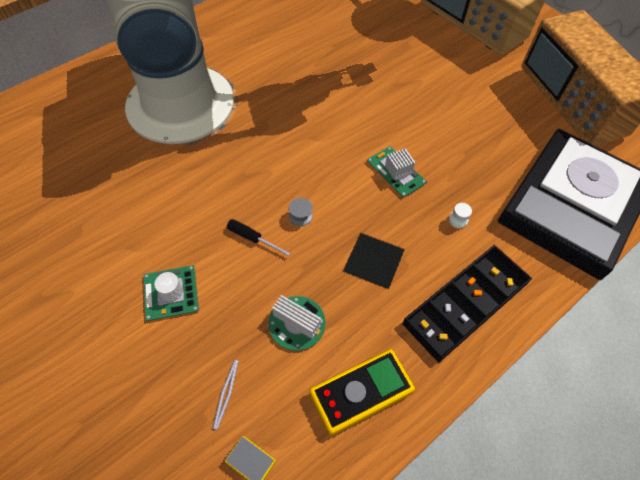

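```bash
cat >> h.py <<'E'
def plan(x,y,z,yaw,grip,n=1,dn=0):
    """rows (tool frame) from the measured pose to a tool-down target in n calls; dn: straight vertical calls not included"""
    s=r.sense(); p=np.array(s["eef_pos"]); R=Rn.from_euler('xyz',s["ee_rot"],degrees=True)
    T=Rn.from_euler('xyz',[180,0,yaw],degrees=True)
    if n==0:
        rv=np.degrees((R.inv()*T).as_rotvec()); n=int(np.ceil(max(np.abs(rv).max()/8.4,np.linalg.norm([x,y,z]-p)/38)/5))
    N=5*n
    for i in range(N):
        d=R.inv().apply((np.array([x,y,z])-p)/(N-i)); w=np.degrees((R.inv()*T).as_rotvec())/(N-i)
        d=np.round(d,1); w=np.round(w,1)
        print([grip,*d.tolist(),*w.tolist()],end=",\n" if i%5<4 else "\n\n")
        p=p+R.apply(d); R=R*Rn.from_rotvec(w,degrees=True)
E
python3 - <<'E'
from h import *
plan(505,279,190,165,91,0)
E
```

```text
[91, -26.0, -13.3, 1.6, 0.0, 0.0, -0.2],
[91, -25.9, -13.4, 1.6, 0.0, 0.0, -0.2],
[91, -25.9, -13.5, 1.6, 0.0, 0.0, -0.2],
[91, -25.8, -13.6, 1.6, 0.0, 0.0, -0.3],
[91, -25.8, -13.7, 1.6, 0.0, 0.0, -0.2]

[91, -25.7, -13.8, 1.6, 0.0, 0.0, -0.3],
[91, -25.6, -13.9, 1.6, 0.0, 0.0, -0.2],
[91, -25.6, -14.0, 1.6, 0.0, 0.0, -0.3],
[91, -25.5, -14.1, 1.6, 0.0, 0.0, -0.2],
[91, -25.5, -14.2, 1.6, 0.0, 0.0, -0.3]

[91, -25.4, -14.4, 1.6, 0.0, 0.0, -0.2],
[91, -25.3, -14.5, 1.6, 0.0, 0.0, -0.3],
[91, -25.3, -14.6, 1.6, 0.0, 0.0, -0.2],
[91, -25.2, -14.7, 1.6, 0.0, 0.0, -0.3],
[91, -25.1, -14.8, 1.5, 0.0, 0.0, -0.2]
```

The top view shows the square sink on the oblong board (194,265), the long sink on the round board (392,193), the round sink on the square board (471,293) and the empty mat (294,201). This matches the finder's results, and nothing is hidden.

Emit:
arm_command(
  increments=[
    [91,-26,-13.4,1.6,0,0,-0.2],
    [91,-26,-13.4,1.6,0,0,-0.2],
    [91,-26,-13.5,1.6,0,0,-0.2],
    [91,-25.8,-13.6,1.6,0,0,-0.3],
    [91,-25.8,-13.7,1.6,0,0,-0.2],
  ],
)

```text
t: 1.6
eef_pos: [302.2, 486.8, 205.9]
ee_rot: [180.0, 0.0, 162.5]
wrist_force: [0.9, 0.6, 0.1]
width: 1.0
grasp_force: 0.0
```

Emit:
arm_command(
  increments=[
    [91,-25.7,-13.8,1.6,0,0,-0.3],
    [91,-25.6,-13.9,1.6,0,0,-0.2],
    [91,-25.6,-14,1.6,0,0,-0.3],
    [91,-25.5,-14.1,1.6,0,0,-0.2],
    [91,-25.5,-14.2,1.6,0,0,-0.3],
  ],
)

```text
t: 2.1
eef_pos: [404.1, 382.4, 197.9]
ee_rot: [180.0, 0.0, 163.8]
wrist_force: [-0.3, -0.4, 0.0]
width: 0.996
grasp_force: 0.0
```

Emit:
arm_command(
  increments=[
    [91,-25.4,-14.4,1.6,0,0,-0.2],
    [91,-25.3,-14.5,1.6,0,0,-0.3],
    [91,-25.3,-14.6,1.6,0,0,-0.2],
    [91,-25.2,-14.7,1.6,0,0,-0.3],
    [91,-25.1,-14.8,1.5,0,0,-0.2],
  ],
)

```text
t: 2.6
eef_pos: [505.9, 277.9, 190.0]
ee_rot: [180.0, 0.0, 165.0]
wrist_force: [-0.7, 0.3, 0.4]
width: 0.998
grasp_force: 0.0
```

```bash
cat >> h.py <<'E'
def look(name, names):
    s=r.sense(); p=viewer.snapshot("wrist"); save(p,name); W=cloud(p,s)
    print("pose",np.round(s["eef_pos"],1),np.round(s["ee_rot"],1),round(s["width"]*91.2,1))
    for n in names:
        for d in finder.trace(n,p)[:1]:
            m=d["pixels"]; q=W[m]; q=q[~np.isnan(q[:,0])]
            zt=np.percentile(q[:,2],90); top=q[abs(q[:,2]-zt)<5]
            (cx,cy),sz,a=cv2.minAreaRect(top[:,:2].astype(np.float32))
            print(n,round(d["conf"],2),np.round(d["pixel"]),m.sum(),"z",np.round(np.percentile(q[:,2],[5,50,95]),1),"rect",np.round([cx,cy,*sz,a],1))
    return s,p,W
E
python3 - <<'E'
from h import *
look("w1",["square_sink_mid","long_board"])
E
```

```text
pose [505.9 277.9 190. ] [180.   0. 165.] 91.0
long_board 0.66 [322. 189.] 7877 z [ 7.5  9.  12.9] rect [504.4 276.   72.  132.3  87.1]
```

View pics/w1.png

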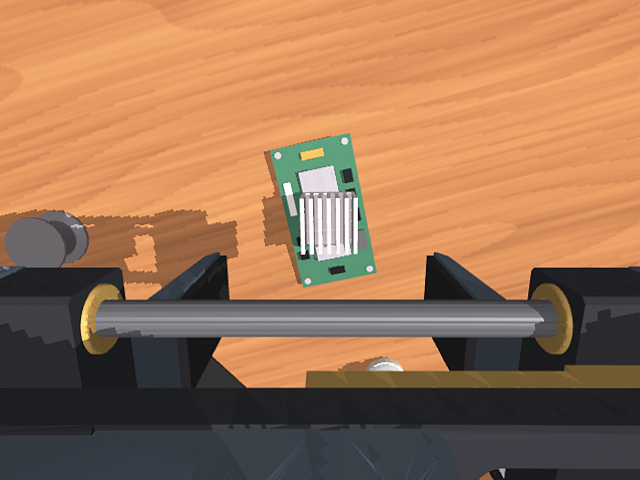

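The wrist view shows the square sink at about (330,225), fins parallel to tool x and between the fingers. I'll measure the sink top and the chip cover by height from this view.

```bash
cat >> h.py <<'E'
def block(W,x,y,zlo,zhi,rad=60):
    q=W.reshape(-1,3); q=q[~np.isnan(q[:,0])]
    q=q[(np.hypot(q[:,0]-x,q[:,1]-y)<rad)&(q[:,2]>zlo)&(q[:,2]<zhi)]
    if len(q)<10: return print("few",len(q))
    (cx,cy),sz,a=cv2.minAreaRect(q[:,:2].astype(np.float32))
    print("block",len(q),np.round([cx,cy,*sz,a],1),"z",round(float(np.median(q[:,2])),1))
E
python3 - <<'E'
from h import *
s=r.sense(); p=viewer.snapshot("wrist"); W=cloud(p,s)
block(W,507,279,47,60); block(W,507,279,30,60)
# chip cover: bright grey pixels at z~13
c=p["color"].astype(int); m=(c.min(-1)>150)&(c.max(-1)-c.min(-1)<40)
W2=W.copy(); W2[~m]=np.nan; block(W2,505,276,11,16,50)
plan(506.5,279,24,165,91,1)
E
```

```text
block 1552 [507.1 278.4  45.9  46.4  75.9] z 52.6
block 1915 [507.  278.4  45.9  46.5  75.8] z 52.4
block 1300 [503.8 268.5  46.7  83.8  87.1] z 12.5
[91, -0.2, 0.2, 33.2, 0.0, -0.0, -0.0],
[91, -0.2, 0.1, 33.2, 0.0, -0.0, -0.0],
[91, -0.3, 0.2, 33.2, 0.0, -0.0, -0.0],
[91, -0.2, 0.1, 33.2, 0.0, -0.0, -0.0],
[91, -0.3, 0.2, 33.1, 0.0, -0.0, -0.1]
```

Emit:
arm_command(
  increments=[
    [91,-0.2,0,34,0,0,-0.2],
    [91,-0.2,0,34,0,0,-0.2],
    [91,-0.2,0,34,0,0,-0.2],
    [91,-0.2,0,34,0,0,-0.2],
    [91,-0.2,0,34,0,0,0],
  ],
)

```text
t: 3.3
eef_pos: [505.3, 279.6, 19.0]
ee_rot: [180.0, 0.0, 165.9]
wrist_force: [0.2, -0.2, -0.2]
width: 0.997
grasp_force: 0.0
```

Emit:
arm_command(
  increments=[
    [40,0,0,0,0,0,0],
    [40,0,0,0,0,0,0],
    [40,0,0,0,0,0,0],
    [40,0,0,0,0,0,0],
    [40,0,0,0,0,0,0],
  ],
  squeeze=25,
)

```text
t: 3.8
eef_pos: [506.7, 278.9, 21.3]
ee_rot: [179.9, 0.1, 165.8]
wrist_force: [0.5, -0.1, -0.6]
width: 0.59
grasp_force: 0.0
```

Emit:
arm_command(
  increments=[
    [40,0,0,0,0,0,0],
    [40,0,0,0,0,0,0],
    [40,0,0,-2,0,0,0],
    [40,0,0,-8,0,0,0],
    [40,0,0,-15,0,0,0],
  ],
)

```text
t: 4.3
eef_pos: [505.5, 278.3, 45.0]
ee_rot: [-179.9, -0.1, 165.8]
wrist_force: [0.2, -0.5, -0.9]
width: 0.498
grasp_force: 25.0
```

```bash
python3 - <<'E'
from h import *
s=r.sense(); print(s["eef_pos"],s["grasp_force"])
plan(643.5,82,90,180-62.8,40,0)
E
```

```text
[505.48335088 278.25334619  44.95510398] 24.99958097934723
[40, -18.2, -15.6, -4.5, -0.0, -0.0, 4.9],
[40, -19.5, -14.0, -4.5, -0.0, -0.0, 4.9],
[40, -20.6, -12.3, -4.5, -0.0, -0.0, 4.8],
[40, -21.5, -10.6, -4.5, -0.0, -0.0, 4.9],
[40, -22.4, -8.7, -4.5, -0.0, -0.0, 4.8]

[40, -23.0, -6.8, -4.5, -0.0, -0.0, 4.9],
[40, -23.5, -4.8, -4.5, -0.0, -0.0, 4.8],
[40, -23.8, -2.8, -4.5, -0.0, -0.0, 4.9],
[40, -24.0, -0.7, -4.6, -0.1, -0.0, 4.8],
[40, -24.0, 1.3, -4.5, -0.0, -0.0, 4.9]
```

Emit:
arm_command(
  increments=[
    [40,-18.2,-15.6,-4.5,0,0,4.9],
    [40,-19.5,-14,-4.5,0,0,4.9],
    [40,-20.6,-12.3,-4.5,0,0,4.8],
    [40,-21.5,-10.6,-4.5,0,0,4.9],
    [40,-22.4,-8.7,-4.5,0,0,4.8],
  ],
)

```text
t: 4.8
eef_pos: [575.6, 179.6, 68.2]
ee_rot: [180.0, 0.0, 141.3]
wrist_force: [0.5, 0.3, -2.2]
width: 0.501
grasp_force: 25.0
```

Emit:
arm_command(
  increments=[
    [40,-23,-6.8,-4.5,0,0,4.9],
    [40,-23.5,-4.8,-4.5,0,0,4.8],
    [40,-23.8,-2.8,-4.5,0,0,4.9],
    [40,-24,-0.7,-4.6,0,0,4.8],
    [40,-24,1.3,-4.5,0,0,4.9],
  ],
)

```text
t: 5.3
eef_pos: [644.5, 81.4, 90.8]
ee_rot: [-180.0, -0.0, 117.0]
wrist_force: [-0.4, 0.8, -1.2]
width: 0.502
grasp_force: 25.0
```

Emit:
arm_command(
  increments=[
    [40,0,0,22,0,0,0],
    [40,0,0,22,0,0,0],
    [40,0,0,18,0,0,0],
    [40,0,0,11,0,0,0],
    [40,0,0,2,0,0,0],
  ],
)

```text
t: 5.8
eef_pos: [643.4, 82.3, 14.3]
ee_rot: [-179.9, -0.0, 117.2]
wrist_force: [0.1, 0.4, -2.0]
width: 0.505
grasp_force: 25.0
```

Emit:
arm_command(
  increments=[
    [40,0,0,1,0,0,0],
    [40,0,0,1,0,0,0],
    [40,0,0,1,0,0,0],
    [40,0,0,0,0,0,0],
    [40,0,0,0,0,0,0],
  ],
)

```text
t: 6.3
eef_pos: [644.3, 82.3, 12.5]
ee_rot: [180.0, 0.0, 117.2]
wrist_force: [1.0, -0.1, -1.8]
width: 0.502
grasp_force: 25.0
```

Emit:
arm_command(
  increments=[
    [40,0,0,0.6,0,0,0],
    [40,0,0,0.6,0,0,0],
    [40,0,0,0,0,0,0],
    [40,0,0,0,0,0,0],
    [40,0,0,0,0,0,0],
  ],
)

```text
t: 6.8
eef_pos: [644.2, 82.3, 11.8]
ee_rot: [180.0, 0.0, 117.2]
wrist_force: [-4.5, 0.3, 12.7]
width: 0.502
grasp_force: 25.0
```

Emit:
arm_command(
  increments=[
    [91,0,0,0,0,0,0],
    [91,0,0,0,0,0,0],
    [91,0,0,0,0,0,0],
    [91,0,0,0,0,0,0],
    [91,0,0,-10,0,0,0],
  ],
)

```text
t: 7.3
eef_pos: [643.2, 82.2, 20.1]
ee_rot: [-179.9, -0.1, 117.2]
wrist_force: [0.1, 0.3, -0.5]
width: 0.911
grasp_force: 0.0
```

Emit:
arm_command(
  increments=[
    [91,0,0,-20,0,0,0],
    [91,0,0,-30,0,0,0],
    [91,0,0,-40,0,0,0],
    [91,0,0,-40,0,0,0],
    [91,0,0,-40,0,0,0],
  ],
)

```text
t: 7.8
eef_pos: [643.8, 82.3, 193.3]
ee_rot: [180.0, 0.0, 117.2]
wrist_force: [0.9, 0.3, -0.5]
width: 0.996
grasp_force: 0.0
```

```bash
python3 - <<'E'
from h import *
s,p,W=look("w2",[]); block(W,643,82,36,60)
plan(652.5,-128.5,190,19.3,91,0)
E
```

```text
pose [643.8  82.3 193.3] [180.    0.  117.2] 90.8
block 1480 [644.6  80.7  45.9  46.6  27.4] z 43.6
[91, -12.7, -6.1, 0.7, 0.0, -0.0, 6.5],
[91, -13.3, -4.6, 0.7, 0.0, -0.0, 6.5],
[91, -13.7, -3.1, 0.7, 0.0, -0.0, 6.5],
[91, -14.0, -1.5, 0.7, 0.0, -0.0, 6.5],
[91, -14.1, 0.1, 0.7, 0.0, -0.0, 6.5]

[91, -14.0, 1.7, 0.7, 0.0, -0.0, 6.5],
[91, -13.7, 3.2, 0.7, 0.0, -0.0, 6.5],
[91, -13.2, 4.8, 0.7, 0.0, -0.0, 6.5],
[91, -12.6, 6.2, 0.7, 0.0, -0.1, 6.6],
[91, -11.8, 7.7, 0.7, 0.1, -0.1, 6.5]

[91, -10.9, 8.9, 0.7, 0.1, -0.0, 6.6],
[91, -9.7, 10.1, 0.7, 0.0, -0.1, 6.5],
[91, -8.6, 11.2, 0.7, 0.1, -0.0, 6.6],
[91, -7.2, 12.1, 0.7, 0.0, -0.1, 6.5],
[91, -5.8, 12.8, 0.6, 0.1, -0.0, 6.6]
```

Emit:
arm_command(
  increments=[
    [91,-12.7,-6.1,0.7,0,0,6.5],
    [91,-13.3,-4.6,0.7,0,0,6.5],
    [91,-13.7,-3.1,0.7,0,0,6.5],
    [91,-14,-1.5,0.7,0,0,6.5],
    [91,-14.1,0.1,0.7,0,0,6.5],
  ],
)

```text
t: 8.35
eef_pos: [645.9, 11.4, 187.9]
ee_rot: [180.0, -0.0, 84.4]
wrist_force: [0.6, -0.9, -0.2]
width: 0.996
grasp_force: 0.0
```

Emit:
arm_command(
  increments=[
    [91,-14,1.7,0.7,0,0,6.5],
    [91,-13.7,3.2,0.7,0,0,6.5],
    [91,-13.2,4.8,0.7,0,0,6.5],
    [91,-12.6,6.2,0.7,0,0,6.6],
    [91,-11.8,7.7,0.7,0,0,6.5],
  ],
)

```text
t: 8.85
eef_pos: [647.8, -59.0, 184.4]
ee_rot: [180.0, -0.0, 51.8]
wrist_force: [-0.0, -0.2, 0.9]
width: 0.991
grasp_force: 0.0
```

Emit:
arm_command(
  increments=[
    [91,-10.9,8.9,0.7,0,0,6.6],
    [91,-9.7,10.1,0.7,0,0,6.5],
    [91,-8.6,11.2,0.7,0,0,6.6],
    [91,-7.2,12.1,0.7,0,0,6.5],
    [91,-5.8,12.8,0.6,0,0,6.6],
  ],
)

```text
t: 9.35
eef_pos: [649.7, -129.3, 181.0]
ee_rot: [180.0, -0.0, 19.0]
wrist_force: [0.2, 0.3, 0.1]
width: 0.996
grasp_force: 0.0
```

```bash
python3 - <<'E'
from h import *
s,p,W=look("w3",["round_board","long_sink_mid"]); block(W,652,-128,47,60)
q=W.reshape(-1,3); q=q[(q[:,2]>6)&(np.hypot(q[:,0]-652,q[:,1]+128)<75)]
print(cv2.minEnclosingCircle(q[:,:2].astype(np.float32)))
plan(652.5,-128.5,20.5,19.3,91,1)
E
```

```text
pose [ 649.7 -129.3  181. ] [180.  -0.  19.] 90.9
round_board 0.64 [343. 208.] 7612 z [ 7.5  8.9 12.4] rect [ 654.5 -130.3  108.5  108.8   14. ]
long_sink_mid 0.86 [326. 216.] 4034 z [19.8 49.4 53.6] rect [ 653.4 -129.2   86.9   29.7   19.6]
block 2167 [ 652.9 -129.5   88.1   29.8   19.4] z 52.7
((665.9530029296875, -124.54186248779297), 70.67969512939453)
[91, 0.6, 0.1, 32.1, 0.0, -0.0, 0.0],
[91, 0.6, 0.0, 32.1, 0.0, -0.0, 0.0],
[91, 0.5, 0.1, 32.0, 0.0, -0.0, 0.0],
[91, 0.6, 0.0, 32.1, 0.0, -0.0, 0.0],
[91, 0.5, 0.1, 32.0, 0.0, -0.0, 0.0]
```

View pics/w3.png

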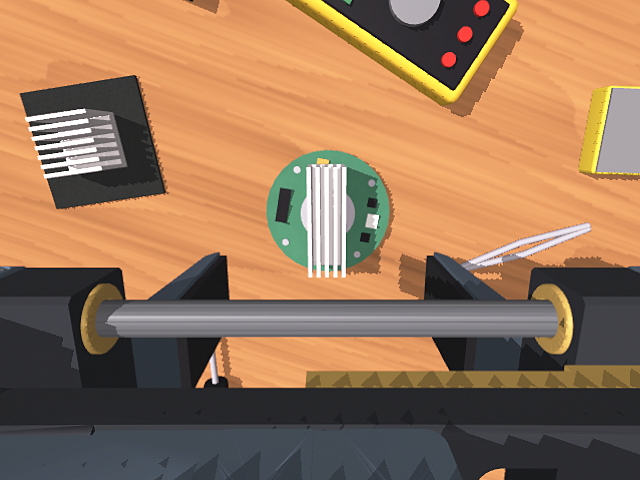

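The long sink lies at (326,216), lined up with the tool and between the fingers, with the round board under it. Going down to grasp it.

Emit:
arm_command(
  increments=[
    [91,0.6,0.2,32,0,0,-0.1],
    [91,0.6,0.2,32,0,0,-0.1],
    [91,0.6,0.2,32,0,0,-0.1],
    [91,0.6,0.2,32,0,0,-0.1],
    [91,0.6,0.2,32.5,0,0,0],
  ],
)

```text
t: 10.0
eef_pos: [653.0, -127.7, 19.2]
ee_rot: [180.0, -0.0, 19.9]
wrist_force: [0.5, -0.5, 0.1]
width: 1.0
grasp_force: 0.0
```

Emit:
arm_command(
  increments=[
    [24,0,0,0,0,0,0],
    [24,0,0,0,0,0,0],
    [24,0,0,0,0,0,0],
    [24,0,0,0,0,0,0],
    [24,0,0,0,0,0,0],
  ],
)

```text
t: 10.5
eef_pos: [653.6, -128.8, 21.4]
ee_rot: [179.9, -0.1, 19.7]
wrist_force: [-0.0, 0.3, 0.2]
width: 0.588
grasp_force: 0.0
```

Emit:
arm_command(
  increments=[
    [24,0,0,0,0,0,0],
    [24,0,0,0,0,0,0],
    [24,0,0,0,0,0,0],
    [24,0,0,0,0,0,0],
    [24,0,0,0,0,0,0],
  ],
)

```text
t: 11.0
eef_pos: [652.9, -128.7, 20.1]
ee_rot: [180.0, -0.0, 19.7]
wrist_force: [-1.8, 0.0, 2.9]
width: 0.328
grasp_force: 25.0
```

Emit:
arm_command(
  increments=[
    [24,0,0,-2,0,0,0],
    [24,0,0,-10,0,0,0],
    [24,0,0,-25,0,0,0],
    [24,0,0,-35,0,0,0],
    [24,0,0,-28,0,0,0],
  ],
)

```text
t: 11.5
eef_pos: [653.1, -128.7, 122.3]
ee_rot: [180.0, -0.0, 19.7]
wrist_force: [1.4, 0.2, -1.1]
width: 0.326
grasp_force: 25.0
```

```bash
python3 - <<'E'
from h import *
s,p,W=look("w4",[]); W3=W.copy()
print("held:"); block(W,*s["eef_pos"][:2],s["eef_pos"][2]+20,s["eef_pos"][2]+45,70)
plan(504.4,276,120,-2.9,24,0)
E
```

```text
pose [ 653.1 -128.7  122.3] [180.   -0.   19.7] 29.7
held:
block 7889 [ 661.6 -127.2   72.2   52.7   22. ] z 154.8
[24, -0.4, -28.8, 0.3, 0.0, -0.0, 1.5],
[24, -1.1, -28.8, 0.3, 0.0, -0.0, 1.5],
[24, -1.9, -28.8, 0.4, 0.0, -0.0, 1.5],
[24, -2.6, -28.7, 0.3, 0.0, -0.0, 1.5],
[24, -3.4, -28.6, 0.4, 0.0, -0.0, 1.5]

[24, -4.1, -28.5, 0.3, 0.0, -0.0, 1.5],
[24, -4.9, -28.4, 0.4, 0.0, -0.0, 1.5],
[24, -5.6, -28.3, 0.3, 0.0, -0.0, 1.5],
[24, -6.3, -28.1, 0.4, 0.0, -0.1, 1.5],
[24, -7.1, -28.0, 0.4, 0.0, -0.0, 1.5]

[24, -7.8, -27.8, 0.3, 0.0, -0.1, 1.5],
[24, -8.5, -27.5, 0.4, 0.0, -0.0, 1.5],
[24, -9.3, -27.3, 0.4, 0.0, -0.1, 1.5],
[24, -10.0, -27.1, 0.4, 0.1, -0.0, 1.5],
[24, -10.7, -26.8, 0.4, 0.0, -0.1, 1.6]
```

View pics/w4.png

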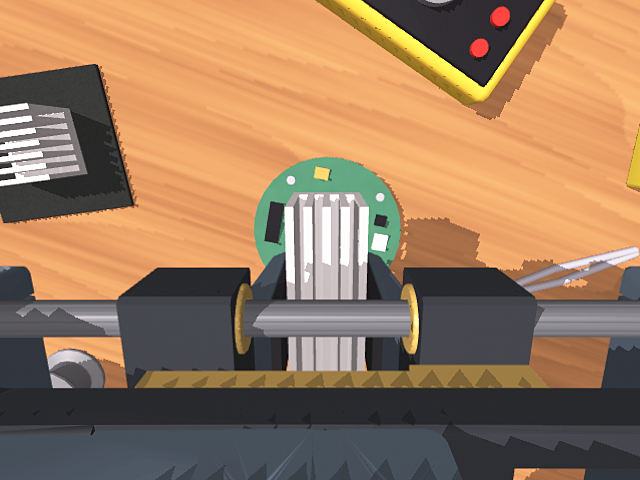

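The bar (330,280) is held squarely, with its far end at row 192. Carrying it to the long board.

Emit:
arm_command(
  increments=[
    [24,-0.4,-28.8,0.3,0,0,1.5],
    [24,-1.1,-28.8,0.3,0,0,1.5],
    [24,-1.9,-28.8,0.4,0,0,1.5],
    [24,-2.6,-28.7,0.3,0,0,1.5],
    [24,-3.4,-28.6,0.4,0,0,1.5],
  ],
)

```text
t: 12.05
eef_pos: [602.2, 7.4, 118.8]
ee_rot: [180.0, -0.0, 12.1]
wrist_force: [0.6, 0.7, -0.8]
width: 0.33
grasp_force: 25.0
```

Emit:
arm_command(
  increments=[
    [24,-4.1,-28.5,0.3,0,0,1.5],
    [24,-4.9,-28.4,0.4,0,0,1.5],
    [24,-5.6,-28.3,0.3,0,0,1.5],
    [24,-6.3,-28.1,0.4,0,0,1.5],
    [24,-7.1,-28,0.4,0,0,1.5],
  ],
)

```text
t: 12.55
eef_pos: [552.0, 142.6, 117.0]
ee_rot: [-180.0, -0.0, 4.6]
wrist_force: [-0.4, 0.5, -0.6]
width: 0.329
grasp_force: 25.0
```

Emit:
arm_command(
  increments=[
    [24,-7.8,-27.8,0.3,0,0,1.5],
    [24,-8.5,-27.5,0.4,0,0,1.5],
    [24,-9.3,-27.3,0.4,0,0,1.5],
    [24,-10,-27.1,0.4,0,0,1.5],
    [24,-10.7,-26.8,0.4,0,0,1.6],
  ],
)

```text
t: 13.05
eef_pos: [501.6, 277.8, 115.1]
ee_rot: [-180.0, -0.0, -3.0]
wrist_force: [0.3, -0.3, -1.0]
width: 0.332
grasp_force: 25.0
```

```bash
python3 - <<'E'
from h import *
s,p,W=look("w5",["long_sink_mid","long_board"])
R=Rn.from_euler('xyz',s["ee_rot"],degrees=True).as_matrix()
T=(W-s["eef_pos"])@R
m=(abs(T[...,1])<18)&(T[...,2]>-36)&(T[...,2]<-29)&(T[...,0]>0)&(T[...,0]<60)
q=T[m]; print("front end x",np.percentile(q[:,0],[50,95,99,100]),"y",np.percentile(q[:,1],[0,1,99,100]), "z",np.median(q[:,2]))
# chip cover and top camera of boards
c=p["color"].astype(int); g=(c.min(-1)>140)&(c.max(-1)-c.min(-1)<45)
W2=W.copy(); W2[~g]=np.nan; block(W2,504,276,11,17,60)
t=viewer.snapshot("top"); save(t,"top2"); Wt=cloud(t)
for n in ["round_board","long_board"]:
    for d in finder.trace(n,t)[:1]:
        q=Wt[d["pixels"]]; q=q[~np.isnan(q[:,0])]; q=q[q[:,2]>5]
        print(n,d["conf"],cv2.minEnclosingCircle(q[:,:2].astype(np.float32)),cv2.minAreaRect(q[:,:2].astype(np.float32)))
E
```

```text
pose [501.6 277.8 115.1] [-180.   -0.   -3.] 30.3
long_sink_mid 0.83 [326. 260.] 11187 z [115.  142.  148.5] rect [512.2 276.   30.1  67.6  87.2]
long_board 0.77 [328. 171.] 6786 z [ 7.6  9.  12.9] rect [529.2 274.4  72.2  82.4  87.1]
front end x [27.14543864 43.15176752 44.28737685 44.54489616] y [-17.99786056 -16.09077149  16.23059459  17.98011303] z -32.555976850555
block 1106 [517.9 275.4  62.6  57.   87.5] z 12.5
long_board 0.97 ((502.8056640625, 264.6373291015625), 79.2564697265625) ((503.0274963378906, 254.276123046875), (117.40441131591797, 133.0269012451172), 86.41850280761719)
```

View pics/w5.png

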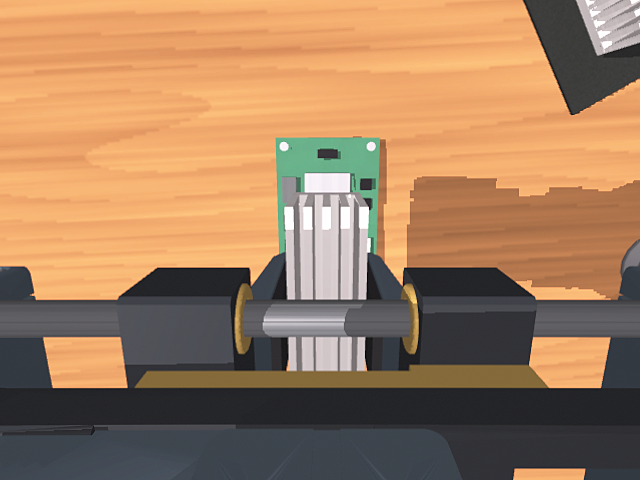

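The bar is held centred: its front end is 44.4 mm ahead of the TCP. The board's far edge (row 138) puts its centre at about (504.4, 275.7). Lowering it with that correction.

Emit:
arm_command(
  increments=[
    [24,1,0.9,15,0,0,0],
    [24,1,0.9,25,0,0,0],
    [24,0.3,0,25,0,0,0],
    [24,0,0,16,0,0,0],
    [24,0,0,8,0,0,0],
  ],
)

```text
t: 13.85
eef_pos: [504.1, 273.6, 24.4]
ee_rot: [180.0, 0.1, -3.0]
wrist_force: [-0.8, -0.1, -1.4]
width: 0.328
grasp_force: 25.0
```

Emit:
arm_command(
  increments=[
    [24,0,0,0,0,0,0],
    [24,0,0,0,0,0,0],
    [24,0,0,0,0,0,0],
    [24,0,0,0,0,0,0],
    [24,0,0,0,0,0,0],
  ],
)

```text
t: 14.35
eef_pos: [504.5, 274.9, 26.1]
ee_rot: [-180.0, -0.0, -2.9]
wrist_force: [0.5, 0.4, -1.5]
width: 0.325
grasp_force: 25.0
```

```bash
python3 - <<'E'
from h import *
for i in range(3):
    s,p,W=look(f"w6{i}",["long_board"])
    R=Rn.from_euler('xyz',s["ee_rot"],degrees=True).as_matrix()
    T=(W-s["eef_pos"])@R
    m=(abs(T[...,1])<16)&(T[...,2]>-36)&(T[...,2]<-29)&(T[...,0]>0)&(T[...,0]<60)
    print(np.percentile(T[m][:,0],99))
E
```

```text
pose [504.5 274.9  26.1] [-180.    -0.    -2.9] 29.7
long_board 0.64 [315. 183.] 12246 z [ 7.6  8.8 12.1] rect [536.  274.1  72.4  68.6  87.1]
44.2796864368601
pose [504.4 274.9  25.9] [-180.    -0.    -2.9] 30.0
long_board 0.76 [315. 184.] 12281 z [ 7.6  8.9 12. ] rect [510.9 275.5  72.5 119.6  86.9]
44.27004049871689
pose [504.3 274.8  25.7] [-180.    -0.    -2.9] 30.1
long_board 0.96 [315. 184.] 12130 z [ 7.7  8.8 11.9] rect [511.1 275.4  72.4 118.9  87.1]
44.29050258554673
```

Emit:
arm_command(
  increments=[
    [24,-0.3,-0.9,2,0,0,0],
    [24,0,0,1.5,0,0,0],
    [24,0,0,1,0,0,0],
    [24,0,0,0,0,0,0],
    [24,0,0,0,0,0,0],
  ],
)

```text
t: 15.15
eef_pos: [504.0, 275.7, 21.1]
ee_rot: [180.0, 0.0, -2.9]
wrist_force: [0.9, -0.1, -2.5]
width: 0.331
grasp_force: 25.0
```

Emit:
arm_command(
  increments=[
    [24,0,0,0.6,0,0,0],
    [24,0,0,0.4,0,0,0],
    [24,0,0,0,0,0,0],
    [24,0,0,0,0,0,0],
    [24,0,0,0,0,0,0],
  ],
)

```text
t: 15.65
eef_pos: [504.0, 275.6, 20.1]
ee_rot: [180.0, -0.0, -2.9]
wrist_force: [-0.1, -0.1, -1.1]
width: 0.327
grasp_force: 25.0
```

Emit:
arm_command(
  increments=[
    [24,0,0,0.5,0,0,0],
    [24,0,0,0,0,0,0],
    [24,0,0,0,0,0,0],
    [24,0,0,0,0,0,0],
    [24,0,0,0,0,0,0],
  ],
)

```text
t: 16.15
eef_pos: [504.0, 275.7, 20.1]
ee_rot: [-180.0, -0.0, -2.9]
wrist_force: [-2.6, -1.2, 9.7]
width: 0.327
grasp_force: 25.0
```

Emit:
arm_command(
  increments=[
    [91,0,0,0,0,0,0],
    [91,0,0,0,0,0,0],
    [91,0,0,0,0,0,0],
    [91,0,0,0,0,0,0],
    [91,0,0,-10,0,0,0],
  ],
)

```text
t: 16.65
eef_pos: [503.3, 275.3, 29.0]
ee_rot: [179.9, 0.1, -2.9]
wrist_force: [0.3, -0.6, -0.1]
width: 0.733
grasp_force: 0.0
```

Emit:
arm_command(
  increments=[
    [91,0,0,-20,0,0,0],
    [91,0,0,-35,0,0,0],
    [91,0,0,-40,0,0,0],
    [91,0,0,-40,0,0,0],
    [91,0,0,-30,0,0,0],
  ],
)

```text
t: 17.15
eef_pos: [504.3, 275.8, 198.0]
ee_rot: [-179.9, -0.1, -2.9]
wrist_force: [1.3, 1.2, 0.6]
width: 0.997
grasp_force: 0.0
```

```bash
python3 - <<'E'
from h import *
s,p,W=look("w7",["long_sink_mid","long_board"]); block(W,504,276,47,60)
t=viewer.snapshot("top"); save(t,"top3"); Wt=cloud(t)
for n in ["round_board"]:
    for d in finder.trace(n,t)[:2]:
        q=Wt[d["pixels"]]; q=q[~np.isnan(q[:,0])]; q=q[q[:,2]>5]
        print(n,d["conf"],cv2.minEnclosingCircle(q[:,:2].astype(np.float32)),cv2.minAreaRect(q[:,:2].astype(np.float32)))
plan(653,-90,200,30,91,0)
E
```

```text
pose [504.3 275.8 198. ] [-1.799e+02 -1.000e-01 -2.900e+00] 90.9
long_sink_mid 0.91 [328. 218.] 3568 z [19.7 44.6 53.6] rect [504.9 274.1  29.8  86.5  86.5]
long_board 0.72 [307. 204.] 7035 z [ 7.5  8.9 12.1] rect [504.7 275.5  72.2 131.8  87. ]
block 1856 [504.2 274.1  29.9  87.8  86.7] z 52.6
round_board 0.87 ((653.9230346679688, -128.85748291015625), 55.6002082824707) ((654.619384765625, -128.2992401123047), (109.14098358154297, 107.87701416015625), 31.795106887817383)
[91, 11.2, 23.8, -0.4, 0.0, 0.0, -2.2],
[91, 10.3, 24.2, -0.4, 0.0, 0.0, -2.2],
[91, 9.3, 24.6, -0.4, 0.0, 0.0, -2.2],
[91, 8.4, 25.0, -0.4, 0.0, 0.0, -2.2],
[91, 7.4, 25.3, -0.4, 0.0, 0.0, -2.2]

[91, 6.4, 25.5, -0.3, 0.0, 0.0, -2.2],
[91, 5.4, 25.8, -0.4, 0.0, 0.0, -2.2],
[91, 4.5, 25.9, -0.3, 0.0, 0.0, -2.2],
[91, 3.4, 26.1, -0.4, 0.0, 0.0, -2.2],
[91, 2.5, 26.2, -0.3, 0.0, 0.0, -2.2]

[91, 1.4, 26.3, -0.4, 0.0, 0.0, -2.2],
[91, 0.4, 26.3, -0.3, 0.0, 0.0, -2.2],
[91, -0.6, 26.3, -0.4, -0.0, 0.0, -2.2],
[91, -1.6, 26.3, -0.3, -0.0, 0.0, -2.2],
[91, -2.5, 26.2, -0.4, -0.0, 0.0, -2.1]
```

```bash
python3 - <<'E'
from h import *
plan(450.5,-283.5,195,20,91,0)
E
```

```text
[91, -1.6, 37.4, -0.0, 0.0, 0.0, -1.5],
[91, -2.6, 37.3, -0.0, 0.0, 0.0, -1.5],
[91, -3.6, 37.3, -0.0, 0.0, 0.0, -1.5],
[91, -4.6, 37.2, -0.0, 0.0, 0.0, -1.5],
[91, -5.6, 37.0, -0.0, 0.0, 0.0, -1.5]

[91, -6.5, 36.9, -0.0, 0.0, 0.0, -1.5],
[91, -7.5, 36.7, -0.0, 0.0, 0.0, -1.5],
[91, -8.4, 36.5, -0.0, 0.0, 0.0, -1.6],
[91, -9.4, 36.2, -0.1, 0.0, 0.0, -1.5],
[91, -10.4, 35.9, -0.0, 0.0, 0.0, -1.6]

[91, -11.4, 35.7, -0.1, 0.0, 0.0, -1.5],
[91, -12.3, 35.3, -0.0, 0.0, 0.0, -1.6],
[91, -13.3, 35.0, -0.1, 0.0, 0.0, -1.5],
[91, -14.2, 34.6, -0.0, 0.0, 0.0, -1.6],
[91, -15.3, 34.2, -0.1, 0.0, 0.0, -1.5]
```

Emit:
arm_command(
  increments=[
    [91,-1.6,37.4,0,0,0,-1.5],
    [91,-2.6,37.3,0,0,0,-1.5],
    [91,-3.6,37.3,0,0,0,-1.5],
    [91,-4.6,37.2,0,0,0,-1.5],
    [91,-5.6,37,0,0,0,-1.5],
  ],
)

```text
t: 17.9
eef_pos: [485.1, 87.9, 193.5]
ee_rot: [-180.0, 0.1, 4.7]
wrist_force: [0.6, 0.0, 0.5]
width: 0.997
grasp_force: 0.0
```

Emit:
arm_command(
  increments=[
    [91,-6.5,36.9,0,0,0,-1.5],
    [91,-7.5,36.7,0,0,0,-1.5],
    [91,-8.4,36.5,0,0,0,-1.6],
    [91,-9.4,36.2,0,0,0,-1.5],
    [91,-10.4,35.9,0,0,0,-1.6],
  ],
)

```text
t: 18.4
eef_pos: [467.5, -98.3, 193.6]
ee_rot: [-179.9, 0.1, 12.4]
wrist_force: [0.8, -0.0, -0.4]
width: 1.0
grasp_force: 0.0
```

Emit:
arm_command(
  increments=[
    [91,-11.4,35.7,0,0,0,-1.5],
    [91,-12.3,35.3,0,0,0,-1.6],
    [91,-13.3,35,0,0,0,-1.5],
    [91,-14.2,34.6,0,0,0,-1.6],
    [91,-15.3,34.2,0,0,0,-1.5],
  ],
)

```text
t: 18.9
eef_pos: [449.8, -284.4, 193.4]
ee_rot: [-179.9, 0.1, 20.0]
wrist_force: [0.3, 0.1, 0.3]
width: 0.996
grasp_force: 0.0
```

```bash
python3 - <<'E'
from h import *
s,p,W=look("w8",["square_board","round_sink_mid"]); block(W,450,-283,47,60)
q=W.reshape(-1,3); q=q[(q[:,2]>47)&(q[:,2]<60)&(np.hypot(q[:,0]-450,q[:,1]+283)<50)]
print(cv2.minEnclosingCircle(q[:,:2].astype(np.float32)))
E
```

```text
pose [ 449.8 -284.4  193.4] [-1.799e+02  1.000e-01  2.000e+01] 90.9
square_board 0.88 [338. 191.] 9396 z [ 7.6  9.1 12.7] rect [ 448.  -287.7  102.4  102.2   63.5]
round_sink_mid 0.64 [327. 220.] 2416 z [35.7 52.6 53.8] rect [ 450.6 -286.1   43.7   42.6   12.7]
block 2256 [ 450.2 -285.4   44.    43.4   21.2] z 52.7
((450.262939453125, -285.4765930175781), 22.1479549407959)
```

View pics/w8.png

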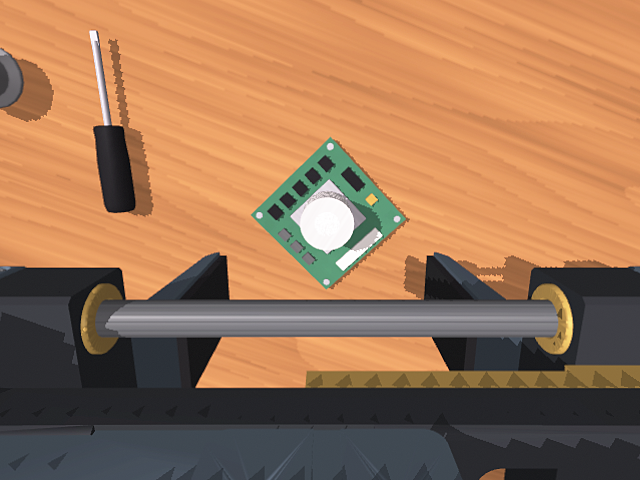

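The round sink is at (327,222), centred between the open fingers, and nothing is in the way. Grasping it.

Emit:
arm_command(
  increments=[
    [91,0.2,0.2,34.6,0,0,0],
    [91,0.2,0.2,34.6,0,0,0],
    [91,0,0.2,34.6,0,0,0],
    [91,0,0,34.6,0,0,0],
    [91,0,0,34.6,0,0,0],
  ],
)

```text
t: 19.55
eef_pos: [450.9, -282.2, 19.8]
ee_rot: [-179.9, 0.0, 20.0]
wrist_force: [0.5, -0.7, -0.2]
width: 0.998
grasp_force: 0.0
```

Emit:
arm_command(
  increments=[
    [38,0,0,0,0,0,0],
    [38,0,0,0,0,0,0],
    [38,0,0,0,0,0,0],
    [38,0,0,0,0,0,0],
    [38,0,0,0,0,0,0],
  ],
)

```text
t: 20.05
eef_pos: [451.9, -284.1, 22.8]
ee_rot: [179.9, -0.1, 20.0]
wrist_force: [-0.0, 0.7, -0.0]
width: 0.588
grasp_force: 0.0
```

Emit:
arm_command(
  increments=[
    [38,0,0,0,0,0,0],
    [38,0,0,0,0,0,0],
    [38,0,0,0,0,0,0],
    [38,0,0,0,0,0,0],
    [38,0,0,0,0,0,0],
  ],
)

```text
t: 20.55
eef_pos: [451.7, -284.0, 22.2]
ee_rot: [180.0, -0.0, 20.0]
wrist_force: [-1.0, 1.8, 10.3]
width: 0.478
grasp_force: 25.0
```

Emit:
arm_command(
  increments=[
    [38,0,0,-2,0,0,0],
    [38,0,0,-10,0,0,0],
    [38,0,0,-25,0,0,0],
    [38,0,0,-35,0,0,0],
    [38,0,0,-28,0,0,0],
  ],
)

```text
t: 21.05
eef_pos: [451.4, -283.8, 123.7]
ee_rot: [180.0, -0.0, 20.0]
wrist_force: [0.4, 0.0, -0.9]
width: 0.479
grasp_force: 25.0
```

```bash
python3 - <<'E'
from h import *
s=r.sense(); t=viewer.snapshot("top"); save(t,"top4")
plan(653,-129.3,120,20,38,0)
E
```

```text
[38, 24.1, -7.8, 0.8, 0.0, -0.0, -0.0],
[38, 24.1, -7.8, 0.8, 0.0, -0.0, -0.0],
[38, 24.1, -7.8, 0.8, 0.0, -0.0, -0.0],
[38, 24.1, -7.8, 0.8, 0.0, -0.0, -0.0],
[38, 24.1, -7.8, 0.8, 0.0, -0.0, -0.0]

[38, 24.1, -7.8, 0.8, 0.1, -0.0, -0.0],
[38, 24.1, -7.8, 0.8, 0.0, -0.0, -0.0],
[38, 24.2, -7.8, 0.8, 0.1, -0.1, -0.0],
[38, 24.1, -7.7, 0.8, 0.0, -0.0, -0.0],
[38, 24.2, -7.8, 0.7, 0.1, -0.1, -0.0]
```

Emit:
arm_command(
  increments=[
    [38,24.1,-7.8,0.8,0,0,0],
    [38,24.1,-7.8,0.8,0,0,0],
    [38,24.1,-7.8,0.8,0,0,0],
    [38,24.1,-7.8,0.8,0,0,0],
    [38,24.1,-7.8,0.8,0,0,0],
  ],
)

```text
t: 21.6
eef_pos: [551.9, -205.1, 118.1]
ee_rot: [180.0, -0.0, 20.0]
wrist_force: [-0.7, 0.1, -0.7]
width: 0.478
grasp_force: 25.0
```

Emit:
arm_command(
  increments=[
    [38,24.1,-7.8,0.8,0,0,0],
    [38,24.1,-7.8,0.8,0,0,0],
    [38,24.1,-7.8,0.8,0,0,0],
    [38,24.1,-7.8,0.8,0,0,0],
    [38,24.1,-7.8,0.8,0,0,0],
  ],
)

```text
t: 22.1
eef_pos: [651.8, -127.3, 114.0]
ee_rot: [-180.0, 0.0, 20.0]
wrist_force: [0.2, 0.3, -0.3]
width: 0.479
grasp_force: 25.0
```

Emit:
arm_command(
  increments=[
    [38,0,0,20,0,0,0],
    [38,0,0,25,0,0,0],
    [38,0,0,25,0,0,0],
    [38,0,0,16,0,0,0],
    [38,0,0,5,0,0,0],
  ],
)

```text
t: 22.6
eef_pos: [650.1, -127.6, 21.8]
ee_rot: [-179.9, 0.1, 20.0]
wrist_force: [-14.2, 6.6, 36.6]
width: 0.482
grasp_force: 25.0
```

```bash
cat >> h.py <<'E'
from scipy.optimize import least_squares
def rim(W,d,R=55):
    m=d["pixels"].astype(np.uint8); cs=max(cv2.findContours(m,cv2.RETR_EXTERNAL,cv2.CHAIN_APPROX_NONE)[0],key=len)[:,0]
    q=W[cs[:,1],cs[:,0]]; q=q[(q[:,2]>6)&(q[:,2]<12)][:,:2]
    f=least_squares(lambda c:np.hypot(*(q-c).T)-R,q.mean(0),loss="soft_l1",f_scale=1)
    print("rim",len(q),np.round(f.x,1),"rms",np.round(np.sqrt(np.mean(f.fun**2)),2))
E
python3 - <<'E'
from h import *
s,p,W=look("w9",[]); 
for d in finder.trace("round_board",p)[:2]: print(d["conf"]); rim(W,d)
R=Rn.from_euler('xyz',s["ee_rot"],degrees=True).as_matrix(); T=(W-s["eef_pos"])@R
m=(abs(T[...,1])<24)&(T[...,2]>-37)&(T[...,2]<-28)&(T[...,0]>0)&(T[...,0]<40)
q=T[m]; print("front x",np.percentile(q[:,0],[95,99,100]),"n",len(q))
t=viewer.snapshot("top"); save(t,"top5"); Wt=cloud(t)
block(Wt,504,276,47,60)
d=finder.trace("long_board",t)[0]; q=Wt[d["pixels"]]; q=q[(q[:,2]>5)&(q[:,2]<16)]; print(d["conf"],cv2.minAreaRect(q[:,:2].astype(np.float32)))
E
```

```text
pose [ 650.1 -127.6   21.8] [-1.799e+02  1.000e-01  2.000e+01] 44.0
0.79
rim 441 [ 653.4 -130.3] rms 11.33
front x [18.93932924 19.77505229 20.39439449] n 2678
few 0Traceback (most recent call last):
  File "<stdin>", line 9, in <module>
IndexError: list index out of range
```

View pics/w9.png

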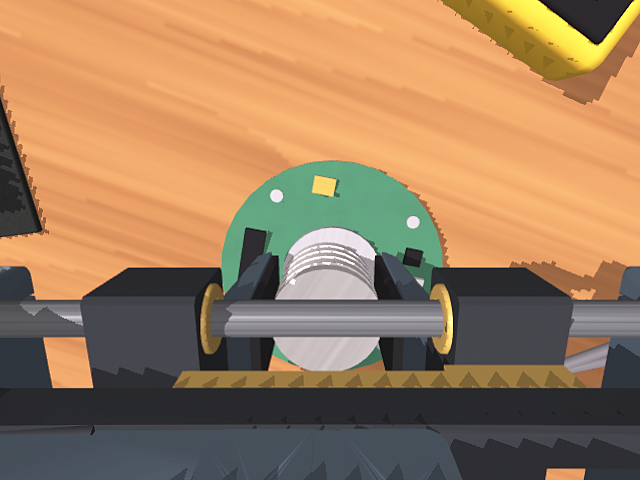

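The round sink touched down early at 36 N, because I used too much descent. I'll lift a few mm and re-measure before placing it.

Emit:
arm_command(
  increments=[
    [38,0,0,-4,0,0,0],
    [38,0,0,-4,0,0,0],
    [38,0,0,0,0,0,0],
    [38,0,0,0,0,0,0],
    [38,0,0,0,0,0,0],
  ],
)

```text
t: 23.3
eef_pos: [651.2, -128.1, 30.6]
ee_rot: [180.0, -0.0, 20.0]
wrist_force: [-0.1, -0.1, -1.3]
width: 0.482
grasp_force: 25.0
```

```bash
python3 - <<'E'
from h import *
s,p,W=look("w10",[]); c=p["color"].astype(int)
R=Rn.from_euler('xyz',s["ee_rot"],degrees=True).as_matrix(); T=(W-s["eef_pos"])@R
# board outer rim: green/board-height points, hull points on far side, in tool frame
m=(W[...,2]>6.5)&(W[...,2]<11)&(np.hypot(W[...,0]-653.5,W[...,1]+129)<62)
q=T[m][:,:2]; h=cv2.convexHull(q.astype(np.float32))[:,0]; h=h[h[:,0]>5]
f=least_squares(lambda c:np.hypot(*(h-c).T)-55,[0,0],loss="soft_l1",f_scale=.5)
print("board centre in tool",f.x,"res",np.round(np.sort(abs(f.fun)),1),len(h), "world",np.array(s["eef_pos"])[:2]+(R@[*f.x,0])[:2])
m=(abs(T[...,1])<24)&(T[...,2]>-37)&(T[...,2]<-28)&(T[...,0]>0)&(T[...,0]<40)
q=T[m]; h=cv2.convexHull(q[:,:2].astype(np.float32))[:,0]; h=h[(h[:,0]>10)]
f=least_squares(lambda c:np.hypot(*(h-c).T)-22,[0,0],loss="soft_l1",f_scale=.5)
print("sink centre in tool",f.x,np.round(np.sort(abs(f.fun)),1))
zs=W[...,2][m]; print("top z",np.percentile(zs,[50,90]), "tilt:", np.linalg.lstsq(np.c_[q[:,:2],np.ones(len(q))],q[:,2],rcond=None)[0])
E
```

```text
pose [ 651.2 -128.1   30.6] [180.  -0.  20.] 44.0
board centre in tool [1.72432753 3.02880632] res [0.  0.  0.  0.  0.  0.  0.  0.  0.  0.  0.  0.  0.  0.  0.1 0.1 0.1 0.1
 0.1 0.1 0.1 0.1 0.1 0.1 0.1 0.1 0.1 0.1 0.1 0.1 0.1 0.1 0.1 0.1 0.1 0.1
 0.1 0.1 0.1 0.1 0.1 0.2 0.2 0.2 0.2 0.2 0.2 0.2] 48 world [ 653.83799152 -130.33880557]
sink centre in tool [ 1.70091239 -7.18544732] [ 0.1  0.1  0.2  0.3  0.5  0.9  1.1  1.1  2.2 12.  12.2 12.2]
top z [61.52255607 62.47341613] tilt: [ 1.32255754e-02  8.19790099e-03 -3.11256931e+01]
```

```bash
python3 - <<'E'
from h import *
s,p,W=look("w11",[])
R=Rn.from_euler('xyz',s["ee_rot"],degrees=True).as_matrix(); T=(W-s["eef_pos"])@R
m=(abs(T[...,1])<15)&(T[...,2]>-33.5)&(T[...,2]<-28)&(T[...,0]>8)&(T[...,0]<40)
q=T[m]; h=[]
for y in range(-14,14,2):
    k=q[(q[:,1]>=y)&(q[:,1]<y+2)]
    if len(k): h.append([k[:,0].max(),y+1])
h=np.array(h); print(np.round(h,1).tolist())
f=least_squares(lambda c:np.hypot(*(h-c).T)-22,[0,0],loss="soft_l1",f_scale=.5); print(f.x,np.round(f.fun,1))
E
```

```text
pose [ 651.1 -128.1   30.6] [-180.    0.   20.] 43.8
[[15.2, -13.0], [16.8, -11.0], [17.8, -9.0], [18.7, -7.0], [19.5, -5.0], [20.3, -3.0], [20.2, -1.0], [20.1, 1.0], [20.0, 3.0], [20.1, 5.0], [19.2, 7.0], [18.8, 9.0], [18.0, 11.0], [17.4, 13.0]]
[-1.68076691  1.12937303] [ 0.   0.1 -0.  -0.1  0.1  0.4 -0.  -0.2 -0.2  0.1 -0.3 -0.1  0.   0.4]
```

Emit:
arm_command(
  increments=[
    [38,1.7,1,1,0,0,0],
    [38,1.7,0.9,2,0,0,0],
    [38,0,0,2,0,0,0],
    [38,0,0,1,0,0,0],
    [38,0,0,0,0,0,0],
  ],
)

```text
t: 23.9
eef_pos: [654.8, -128.6, 24.3]
ee_rot: [-180.0, 0.0, 20.0]
wrist_force: [0.5, 0.7, -0.4]
width: 0.478
grasp_force: 25.0
```

Emit:
arm_command(
  increments=[
    [38,0,0,0.7,0,0,0],
    [38,0,0,0.3,0,0,0],
    [38,0,0,0,0,0,0],
    [38,0,0,0,0,0,0],
    [38,0,0,0,0,0,0],
  ],
)

```text
t: 24.4
eef_pos: [655.1, -128.7, 23.7]
ee_rot: [180.0, -0.0, 20.0]
wrist_force: [0.0, -0.3, -0.6]
width: 0.48
grasp_force: 25.0
```

Emit:
arm_command(
  increments=[
    [38,0,0,0.6,0,0,0],
    [38,0,0,0.4,0,0,0],
    [38,0,0,0,0,0,0],
    [38,0,0,0,0,0,0],
    [38,0,0,0,0,0,0],
  ],
)

```text
t: 24.9
eef_pos: [655.1, -128.7, 22.6]
ee_rot: [180.0, -0.0, 20.0]
wrist_force: [0.6, 0.0, -1.7]
width: 0.475
grasp_force: 25.0
```

Emit:
arm_command(
  increments=[
    [38,0,0,0.5,0,0,0],
    [38,0,0,0,0,0,0],
    [38,0,0,0,0,0,0],
    [38,0,0,0,0,0,0],
    [38,0,0,0,0,0,0],
  ],
)

```text
t: 25.4
eef_pos: [655.1, -128.7, 22.1]
ee_rot: [180.0, -0.0, 20.0]
wrist_force: [-0.4, -0.5, -1.3]
width: 0.475
grasp_force: 25.0
```

Emit:
arm_command(
  increments=[
    [38,0,0,0.5,0,0,0],
    [38,0,0,0,0,0,0],
    [38,0,0,0,0,0,0],
    [38,0,0,0,0,0,0],
    [38,0,0,0,0,0,0],
  ],
)

```text
t: 25.9
eef_pos: [655.2, -128.7, 21.8]
ee_rot: [180.0, -0.0, 20.0]
wrist_force: [-1.5, -0.7, 4.5]
width: 0.478
grasp_force: 25.0
```

Contact is light. Releasing and rising, then moving to the square sink on the mat.

Emit:
arm_command(
  increments=[
    [91,0,0,0,0,0,0],
    [91,0,0,0,0,0,0],
    [91,0,0,0,0,0,0],
    [91,0,0,0,0,0,0],
    [91,0,0,-10,0,0,0],
  ],
)

```text
t: 26.4
eef_pos: [654.2, -128.5, 30.7]
ee_rot: [-179.9, 0.1, 20.0]
wrist_force: [-0.5, 0.0, 0.0]
width: 0.882
grasp_force: 0.0
```

Emit:
arm_command(
  increments=[
    [91,0,0,-20,0,0,0],
    [91,0,0,-35,0,0,0],
    [91,0,0,-40,0,0,0],
    [91,0,0,-40,0,0,0],
    [91,0,0,-30,0,0,0],
  ],
)

```text
t: 26.9
eef_pos: [655.5, -128.8, 200.2]
ee_rot: [179.9, -0.1, 20.0]
wrist_force: [0.4, -0.8, -0.6]
width: 0.998
grasp_force: 0.0
```

```bash
python3 - <<'E'
from h import *
s,p,W=look("w12",["round_sink_mid"])
q=W.reshape(-1,3); k=q[(q[:,2]>48)&(q[:,2]<58)&(np.hypot(q[:,0]-654,q[:,1]+129)<40)]
print("sink",cv2.minEnclosingCircle(k[:,:2].astype(np.float32)),np.median(k[:,2]))
k=q[(q[:,2]>6.5)&(q[:,2]<11)&(np.hypot(q[:,0]-653.5,q[:,1]+130)<58)]
print("board",cv2.minEnclosingCircle(k[:,:2].astype(np.float32)))
plan(643.7,81.8,190,117.2,91,0)
E
```

```text
pose [ 655.5 -128.8  200.2] [ 1.799e+02 -1.000e-01  2.000e+01] 91.0
round_sink_mid 0.89 [325. 225.] 2426 z [26.6 52.6 53.9] rect [ 653.8 -130.7   43.7   43.4   37.4]
sink ((653.6544189453125, -130.81980895996094), 22.173137664794922) 52.71451407323842
board ((653.8165283203125, -130.46978759765625), 55.100685119628906)
[91, 4.0, -13.5, 0.8, 0.0, -0.0, -6.5],
[91, 5.5, -13.0, 0.8, 0.0, -0.0, -6.5],
[91, 6.9, -12.3, 0.8, 0.0, 0.0, -6.5],
[91, 8.2, -11.4, 0.8, 0.0, 0.0, -6.5],
[91, 9.5, -10.4, 0.8, 0.0, 0.0, -6.5]

[91, 10.6, -9.3, 0.8, 0.0, 0.0, -6.5],
[91, 11.6, -8.0, 0.8, 0.1, 0.0, -6.5],
[91, 12.4, -6.7, 0.8, 0.0, 0.0, -6.5],
[91, 13.1, -5.2, 0.8, 0.1, 0.0, -6.5],
[91, 13.6, -3.7, 0.8, 0.0, 0.0, -6.5]

[91, 14.0, -2.1, 0.8, 0.0, 0.0, -6.4],
[91, 14.1, -0.6, 0.8, 0.1, 0.0, -6.5],
[91, 14.1, 1.0, 0.7, 0.0, 0.0, -6.4],
[91, 13.9, 2.6, 0.8, 0.1, 0.1, -6.5],
[91, 13.4, 4.1, 0.8, 0.0, 0.0, -6.4]
```

The round sink is within 0.4 mm of its board centre. Going to the square sink.

Emit:
arm_command(
  increments=[
    [91,4,-13.5,0.8,0,0,-6.5],
    [91,5.5,-13,0.8,0,0,-6.5],
    [91,6.9,-12.3,0.8,0,0,-6.5],
    [91,8.2,-11.4,0.8,0,0,-6.5],
    [91,9.5,-10.4,0.8,0,0,-6.5],
  ],
)

```text
t: 27.5
eef_pos: [650.2, -57.8, 192.5]
ee_rot: [-180.0, 0.0, 52.8]
wrist_force: [0.4, -0.1, 0.4]
width: 0.997
grasp_force: 0.0
```

Emit:
arm_command(
  increments=[
    [91,10.6,-9.3,0.8,0,0,-6.5],
    [91,11.6,-8,0.8,0,0,-6.5],
    [91,12.4,-6.7,0.8,0,0,-6.5],
    [91,13.1,-5.2,0.8,0,0,-6.5],
    [91,13.6,-3.7,0.8,0,0,-6.5],
  ],
)

```text
t: 28.0
eef_pos: [645.7, 12.5, 188.4]
ee_rot: [-180.0, 0.0, 85.3]
wrist_force: [0.2, -0.3, 0.4]
width: 1.0
grasp_force: 0.0
```

Emit:
arm_command(
  increments=[
    [91,14,-2.1,0.8,0,0,-6.4],
    [91,14.1,-0.6,0.8,0,0,-6.5],
    [91,14.1,1,0.7,0,0,-6.4],
    [91,13.9,2.6,0.8,0,0,-6.5],
    [91,13.4,4.1,0.8,0,0,-6.4],
  ],
)

```text
t: 28.5
eef_pos: [641.0, 82.9, 184.5]
ee_rot: [-180.0, -0.0, 117.5]
wrist_force: [-0.3, -1.2, 0.3]
width: 0.997
grasp_force: 0.0
```

```bash
python3 - <<'E'
from h import *
s,p,W=look("w13",[]); block(W,643,82,36,60)
plan(644,81.7,12,117.3,91,1)
E
```

```text
pose [641.   82.9 184.5] [-180.    -0.   117.5] 90.9
block 1538 [644.6  80.9  45.8  46.4  27.1] z 43.5
[91, -0.9, 0.3, 34.5, -0.0, -0.0, 0.1],
[91, -0.9, 0.3, 34.5, -0.0, -0.0, 0.1],
[91, -0.9, 0.3, 34.5, -0.0, -0.0, 0.1],
[91, -0.9, 0.3, 34.5, -0.0, -0.0, 0.2],
[91, -0.9, 0.3, 34.4, -0.0, -0.1, 0.1]
```

Emit:
arm_command(
  increments=[
    [91,-0.6,0.4,34.4,0,0,0.1],
    [91,-0.6,0.4,34.4,0,0,0.1],
    [91,-0.6,0.4,34.4,0,0,0.1],
    [91,-0.6,0.4,34.4,0,0,0.1],
    [91,-0.6,0.2,34.4,0,0,0],
  ],
)

```text
t: 29.05
eef_pos: [644.2, 80.1, 11.4]
ee_rot: [-180.0, -0.0, 116.7]
wrist_force: [-0.6, 0.0, -0.6]
width: 0.999
grasp_force: 0.0
```

Emit:
arm_command(
  increments=[
    [40,0,0,0,0,0,0],
    [40,0,0,0,0,0,0],
    [40,0,0,0,0,0,0],
    [40,0,0,0,0,0,0],
    [40,0,0,0,0,0,0],
  ],
)

```text
t: 29.55
eef_pos: [645.2, 80.5, 14.1]
ee_rot: [179.9, 0.1, 116.8]
wrist_force: [0.4, -0.2, -0.1]
width: 0.588
grasp_force: 0.0
```

Emit:
arm_command(
  increments=[
    [40,0,0,0,0,0,0],
    [40,0,0,0,0,0,0],
    [40,0,0,0,0,0,0],
    [40,0,0,0,0,0,0],
    [40,0,0,0,0,0,0],
  ],
)

```text
t: 30.05
eef_pos: [644.9, 80.5, 13.6]
ee_rot: [179.9, 0.0, 116.8]
wrist_force: [-2.5, -0.2, 7.6]
width: 0.507
grasp_force: 25.0
```

Emit:
arm_command(
  increments=[
    [40,0,0,-2,0,0,0],
    [40,0,0,-10,0,0,0],
    [40,0,0,-25,0,0,0],
    [40,0,0,-35,0,0,0],
    [40,0,0,-32,0,0,0],
  ],
)

```text
t: 30.55
eef_pos: [644.3, 80.5, 118.6]
ee_rot: [-180.0, -0.0, 116.8]
wrist_force: [0.5, 0.4, -2.1]
width: 0.503
grasp_force: 25.0
```

```bash
python3 - <<'E'
from h import *
plan(448.5,-286,120,64,40,0)
E
```

```text
[40, -15.9, -22.7, -0.1, -0.0, 0.0, 3.5],
[40, -17.3, -21.6, -0.1, -0.0, 0.0, 3.5],
[40, -18.6, -20.6, -0.1, -0.0, 0.0, 3.5],
[40, -19.8, -19.4, -0.1, -0.0, 0.0, 3.5],
[40, -20.9, -18.1, -0.1, -0.0, 0.0, 3.5]

[40, -22.0, -16.8, -0.1, -0.0, 0.0, 3.5],
[40, -23.0, -15.4, -0.1, -0.0, 0.0, 3.5],
[40, -23.9, -14.0, -0.1, -0.0, 0.0, 3.5],
[40, -24.7, -12.5, -0.1, -0.0, 0.0, 3.5],
[40, -25.4, -11.0, -0.1, -0.0, 0.0, 3.5]

[40, -26.0, -9.4, -0.1, -0.0, 0.0, 3.6],
[40, -26.6, -7.8, -0.1, -0.0, 0.0, 3.5],
[40, -27.0, -6.2, -0.1, -0.0, 0.0, 3.6],
[40, -27.4, -4.4, -0.0, -0.0, 0.0, 3.5],
[40, -27.6, -2.8, -0.1, -0.0, 0.0, 3.6]
```

Emit:
arm_command(
  increments=[
    [40,-15.9,-22.7,0,0,0,3.5],
    [40,-17.3,-21.6,0,0,0,3.5],
    [40,-18.6,-20.6,0,0,0,3.5],
    [40,-19.8,-19.4,0,0,0,3.5],
    [40,-20.9,-18.1,0,0,0,3.5],
  ],
)

```text
t: 31.05
eef_pos: [578.6, -42.6, 117.4]
ee_rot: [180.0, 0.0, 99.2]
wrist_force: [0.1, -1.0, -1.3]
width: 0.504
grasp_force: 25.0
```

Emit:
arm_command(
  increments=[
    [40,-22,-16.8,0,0,0,3.5],
    [40,-23,-15.4,0,0,0,3.5],
    [40,-23.9,-14,0,0,0,3.5],
    [40,-24.7,-12.5,0,0,0,3.5],
    [40,-25.4,-11,0,0,0,3.5],
  ],
)

```text
t: 31.55
eef_pos: [513.4, -164.8, 117.4]
ee_rot: [180.0, 0.0, 81.7]
wrist_force: [1.0, -0.0, -1.1]
width: 0.506
grasp_force: 25.0
```

Emit:
arm_command(
  increments=[
    [40,-26,-9.4,0,0,0,3.6],
    [40,-26.6,-7.8,0,0,0,3.5],
    [40,-27,-6.2,0,0,0,3.6],
    [40,-27.4,-4.4,0,0,0,3.5],
    [40,-27.6,-2.8,0,0,0,3.6],
  ],
)

```text
t: 32.05
eef_pos: [448.1, -287.0, 117.4]
ee_rot: [180.0, 0.0, 63.8]
wrist_force: [1.2, 0.7, -1.3]
width: 0.503
grasp_force: 25.0
```

Emit:
arm_command(
  increments=[
    [40,0,0,20,0,0,0],
    [40,0,0,25,0,0,0],
    [40,0,0,20,0,0,0],
    [40,0,0,10,0,0,0],
    [40,0,0,0,0,0,0],
  ],
)

```text
t: 32.55
eef_pos: [448.3, -285.7, 41.2]
ee_rot: [-179.9, -0.0, 64.0]
wrist_force: [0.2, 0.6, -0.2]
width: 0.5
grasp_force: 25.0
```

```bash
python3 - <<'E'
from h import *
s,p,W=look("w14",["square_board"])
R=Rn.from_euler('xyz',s["ee_rot"],degrees=True).as_matrix(); T=(W-s["eef_pos"])@R
m=(W[...,2]>6.5)&(W[...,2]<11)&(np.hypot(W[...,0]-448.5,W[...,1]+286.5)<85)
q=T[m][:,:2]; (c,sz,a)=cv2.minAreaRect(q.astype(np.float32)); print("board in tool",c,sz,a)
# far edge x, side edges y away from fingers
for y0 in range(-40,45,10):
    k=q[(q[:,1]>y0)&(q[:,1]<y0+4)]; print(y0,np.round(k[:,0].max(),1) if len(k) else None,end=" ")
k=q[q[:,0]>28]; print("y",np.percentile(k[:,1],[0,100]))
m=(abs(T[...,1])<40)&(T[...,2]>-36)&(T[...,2]<-27)&(T[...,0]>16)&(T[...,0]<40)
k=T[m]; print("sink front x",np.percentile(k[:,0],[90,99]),"y",np.percentile(k[:,1],[0,2,98,100]))
E
```

```text
pose [ 448.3 -285.7   41.2] [-179.9   -0.    64. ] 45.6
square_board 0.9 [328. 210.] 14613 z [ 7.7  9.1 12.6] rect [ 448.1 -287.3  102.3  102.3   63.5]
board in tool (-1.5119895935058594, 0.6531257629394531) (102.26852416992188, 102.73062896728516) 0.5662394762039185
-40 49.9 -30 49.8 -20 49.5 -10 49.5 0 49.5 10 49.5 20 49.4 30 49.3 40 49.0 y [-50.1769      52.27942758]
sink front x [23.19382809 23.63651128] y [-33.31820056 -31.50777201  32.72578533  34.71850262]
```

View pics/w14.png

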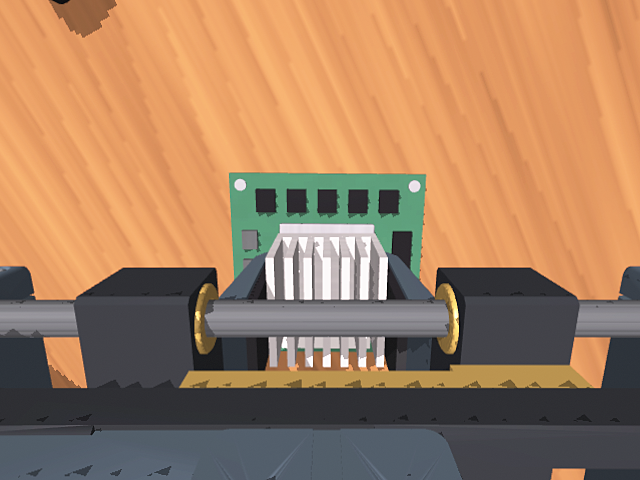

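The square sink is held straight, with its front edge at row 235 and the board's far edge at row 175. It needs −2 mm in tool x and 0.5° of turn.

Emit:
arm_command(
  increments=[
    [40,-1,0.1,5,0,0,0.3],
    [40,-1.1,0.1,6,0,0,0.3],
    [40,0,0,4,0,0,0],
    [40,0,0,1,0,0,0],
    [40,0,0,0,0,0,0],
  ],
)

```text
t: 33.15
eef_pos: [447.8, -287.9, 25.5]
ee_rot: [-180.0, -0.0, 63.4]
wrist_force: [-0.0, 0.4, -1.1]
width: 0.504
grasp_force: 25.0
```

Emit:
arm_command(
  increments=[
    [40,0,0,1,0,0,0],
    [40,0,0,0.5,0,0,0],
    [40,0,0,0,0,0,0],
    [40,0,0,0,0,0,0],
    [40,0,0,0,0,0,0],
  ],
)

```text
t: 33.65
eef_pos: [447.9, -288.0, 24.3]
ee_rot: [180.0, 0.0, 63.4]
wrist_force: [-0.4, 1.2, -1.8]
width: 0.501
grasp_force: 25.0
```

Emit:
arm_command(
  increments=[
    [40,0,0,0.8,0,0,0],
    [40,0,0,0.4,0,0,0],
    [40,0,0,0,0,0,0],
    [40,0,0,0,0,0,0],
    [40,0,0,0,0,0,0],
  ],
)

```text
t: 34.15
eef_pos: [447.9, -288.0, 23.0]
ee_rot: [180.0, 0.0, 63.4]
wrist_force: [-0.0, 0.1, -1.7]
width: 0.506
grasp_force: 25.0
```

Emit:
arm_command(
  increments=[
    [40,0,0,0.5,0,0,0],
    [40,0,0,0,0,0,0],
    [40,0,0,0,0,0,0],
    [40,0,0,0,0,0,0],
    [40,0,0,0,0,0,0],
  ],
)

```text
t: 34.65
eef_pos: [447.9, -288.0, 22.5]
ee_rot: [180.0, 0.0, 63.4]
wrist_force: [-0.2, -0.0, 1.0]
width: 0.497
grasp_force: 25.0
```

Emit:
arm_command(
  increments=[
    [40,0,0,0.3,0,0,0],
    [40,0,0,0,0,0,0],
    [40,0,0,0,0,0,0],
    [40,0,0,0,0,0,0],
    [40,0,0,0,0,0,0],
  ],
)

```text
t: 35.15
eef_pos: [448.0, -288.0, 22.6]
ee_rot: [180.0, 0.0, 63.4]
wrist_force: [-1.1, 1.6, 8.2]
width: 0.506
grasp_force: 25.0
```

Emit:
arm_command(
  increments=[
    [91,0,0,0,0,0,0],
    [91,0,0,0,0,0,0],
    [91,0,0,0,0,0,0],
    [91,0,0,0,0,0,0],
    [91,0,0,-10,0,0,0],
  ],
)

```text
t: 35.65
eef_pos: [447.3, -287.6, 31.7]
ee_rot: [-179.9, -0.0, 63.4]
wrist_force: [0.2, 0.1, -0.5]
width: 0.909
grasp_force: 0.0
```

Emit:
arm_command(
  increments=[
    [91,0,0,-20,0,0,0],
    [91,0,0,-35,0,0,0],
    [91,0,0,-40,0,0,0],
    [91,0,0,-40,0,0,0],
    [91,0,0,-30,0,0,0],
  ],
)

```text
t: 36.15
eef_pos: [448.1, -288.1, 200.5]
ee_rot: [179.9, 0.0, 63.4]
wrist_force: [0.5, 0.3, 0.2]
width: 0.998
grasp_force: 0.0
```

```bash
python3 - <<'E'
from h import *
s,p,W=look("w15",["square_board"]); block(W,448,-287,48,60)
t=viewer.snapshot("top"); save(t,"top6"); Wt=cloud(t)
block(Wt,504,276,48,60)
for d in finder.trace("long_board",t)[:1]:
    q=Wt[d["pixels"]]; q=q[(q[:,2]>5)&(q[:,2]<16)]; print(d["conf"],cv2.minAreaRect(q[:,:2].astype(np.float32)))
q=viewer.snapshot("scene"); save(q,"scene6"); Ws=cloud(q)
block(Ws,504,276,48,60)
for d in finder.trace("long_board",q)[:1]:
    k=Ws[d["pixels"]]; k=k[(k[:,2]>5)&(k[:,2]<16)]; print(d["conf"],cv2.minAreaRect(k[:,:2].astype(np.float32)))
E
```

```text
pose [ 448.1 -288.1  200.5] [179.9   0.   63.4] 91.0
block 1450 [ 448.8 -288.1   46.7   45.9   63.8] z 52.7
block 444 [503.9 275.5  29.9  88.9  86.5] z 52.1
0.66 ((504.5260925292969, 276.74798583984375), (72.59391784667969, 133.2917938232422), 86.94769287109375)
block 425 [503.6 274.9  33.9  89.9  88.8] z 52.2
0.7 ((504.3618469238281, 276.7038879394531), (72.76800537109375, 132.88027954101562), 88.34745025634766)
```

View pics/scene6.png

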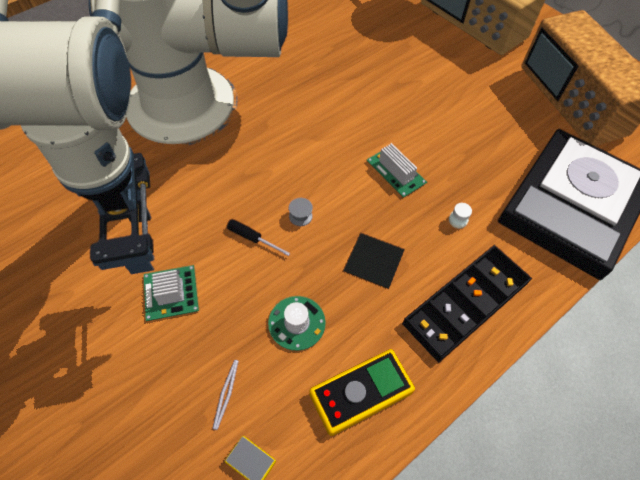

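The scene view shows the square sink at (170,288), the round at (296,318) and the long at (398,163), each upright on its own board. The mat is empty and the spool, jar and screwdriver look unmoved. All three offsets are within about 1.5 mm, so I'm handing in.

```bash
python3 -c "
from h import *
print(finish_job())"
```

```text
the job is handed in; nothing more can be done
None
```

Job handed in: by the camera measurements, all three heat sinks stand on their matching boards, centred to within about 1.5 mm (the long one is furthest off, at about 1.3 mm); the spool, jar and screwdriver look unmoved, and the one rough moment was the round sink touching down early at about 37 N before I lifted and re-placed it gently.

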